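# Shut the fuse box and show the removed breaker to the camera

### The job

In the laundry room's fuse box repair, first push the small fuse box's door fully shut until it snaps home on its catch. Then pick the double breaker (the one twice as wide as the others) out of the parts tray and hold it up in the air in front of the inspection camera: its middle at the camera's focus point (135 mm straight out from the lens), toggle side up, one of its terminal ends squarely facing the lens (so tipped as the camera looks down). Finish while holding it there still; do not put it down or let go, keep the door shut, and leave the other things and the camera where they are.

Things in the scene. Friction and masses are not known exactly. Their poses are not given: they have to be found in the camera images.
- panel_door (a joint): fuse box door: 0 = shut on its catch, up to 1.5 rad open; starts 0.7 to 1.15 rad. Vertical hinge on the right (-y) seen from the robot; it opens towards the robot, swings easily (0.06 N m) and stays where left. A sprung roller catch touches from 0.09 rad and takes 5 N at the free edge to pass (knocks of 15 N in a moving push); below 0.04 rad it pulls the door home and holds it
- panel_door_hinge (a point): point on the hinge axis at the top edge and outer face of the white door, 200 mm above the worktop; turns with the door: y runs along the door to its free edge, -x is out of its outer face
- panel_door_edge (a point): the door's free vertical edge, at its top and outer face, 220 mm from the hinge axis. The door is 220 wide, 200 high, 12 thick, flat but for a 50 mm black pull tab (11 proud) low down, 30 to 80 mm above the worktop and 30 from the free edge
- panel: the fuse box, fixed, grey steel, 220 wide (y), 110 deep (x), 200 high, glands 12 high on top; front with the door faces -x at yaw 0; origin at the centre of its underside
- tray: grey plastic parts tray, fixed, 170 (x) by 340 (y), 24 high, 4 mm floor and walls; holds three white breakers side by side, in any order; origin at the centre of its underside
- breaker_2p: the double breaker: white plastic, black toggle bar on top, 85 long (x), 36 wide (y); case 44 high, a nose 45 long and as wide up to 64, toggle up to 72; 0.17 to 0.34 kg; flat sides to grip across y; stands toggle up on the tray floor; origin at the centre of its underside, z out of the toggle side; its terminal ends (+x, -x) are alike, either may face the camera
- breaker_2p_mid (a point): middle of the double breaker's case, 34 mm above its underside; axes as the breaker's
- breaker_1p_a: single breaker, same shape but 18 wide, in the tray; leave it
- breaker_1p_b: single breaker, same as the other; leave it
- focus (a point): focus point of the inspection camera, in the air 135 mm in front of the lens on its line of view, 220 to 300 mm above the worktop. x runs along the line of view into the lens (away from the robot, rising 25 degrees), y is level, z up square to both. The breaker's middle belongs here, its x along this x (either way round), its y along this y, toggle side to +z
- lens (a point): centre of the front of the camera's lens, 40 mm round; black camera about 80 long, 50 square, on a 22 mm square aluminium column 412 high, 60 behind it
- screwdriver: screwdriver lying on the worktop beyond the tray; leave it; origin under its middle
- jar: low white plastic tub with a lid, 68 round, 75 high, standing beyond the tray; leave it; origin at the centre of its underside
- stand: the camera's fixed stand, a 120 mm square dark steel foot 12 thick and the column; origin on the worktop right under the black camera, x level and away from the lens

How it is judged:
On the way, in this order (a step that is already met when the one before it is completed fails the run):
1. the fuse box door is shut on its catch (value of joint panel_door below 0.02 rad), for 0.3 s.
2. the double breaker is lifted out of the tray in the fingers (height (world z) of breaker_2p above 0.08 m and contact force between the fingers and breaker_2p above 1 N), for 0.2 s.
At the end, for the whole second after the job is handed in: Door under 0.02 rad; double breaker held still in the fingers (over 1 N, under 20 mm/s), touching neither camera nor fuse box, middle within 20 mm of the focus point, long axis within 0.2 rad of the line of view, width axis within 0.2 rad of level across it, toggle side up (value of joint panel_door below 0.02 rad and distance between breaker_2p_mid and focus below 0.02 m and angle between the x axis of breaker_2p and the x axis of focus, either way round below 0.2 rad and angle between the y axis of breaker_2p and the y axis of focus, either way round below 0.2 rad and angle between breaker_2p's own z axis and vertical below 0.8 rad and height (world z) of breaker_2p above 0.12 m and contact force between the fingers and breaker_2p above 1 N and linear speed of breaker_2p below 0.02 m/s and contact force between breaker_2p and stand below 0.1 N and contact force between breaker_2p and panel below 0.1 N); the arm keeps its last pose, push and grip.
It fails at once if a single breaker, the screwdriver or the tub is moved more than 30 mm (distance of any of breaker_1p_a, breaker_1p_b, screwdriver, jar from where it was at the start of the episode above 0.03 m).
It fails at once if the inspection camera is knocked out of place (10 mm) (distance of focus from where it was at the start of the episode above 0.01 m).
It also fails if it takes over 64 s, if anything falls off the work surface, if the arm or the gripper's body presses on something with over 40 N, if the wrist force passes 120 N, or if a joint passes its speed limit or range.

### The arm

A 6-joint arm with a two-finger parallel gripper is mounted at the origin on the work surface. World frame = base frame: x ahead of the robot, y to its left, z up, the work surface at z = 0. Lengths are in m, angles in rad, forces in N, time in s.
With the tool pointing down it reaches from about 0.375 to 0.975 m from the base axis. Payload 3.8 kg.
Tool frame: the origin (TCP) lies midway between the tips of the shut fingers; the grasp point (between the pads) lies 19 mm behind it (bot.hold_point_z is the distance from the TCP to the grasp point, in m); z points along the fingers, y is the line along which they close (so a half turn about z gives the same grasp; the last joint's range is limited). The gripper opens to 88 mm and grips with 3 to 60 N. Pads are 18 mm wide; open, the fingers measure 123 mm over their backs; the gripper's body (75 mm by 187 mm) begins 45 mm behind the grasp point.
Start: joints at [-1.217, 0.264, 1.604, -0, 1.274, -0.037], TCP at [0.257, -0.624, 0.239] pointing down, gripper open.
Joint ranges: [-2.63, 2.63], [-0.94, 2.18], [0.31, 2.57], [-1.31, 4.45], [0, 2.66], [-2.55, 2.55]. Speed limits (rad/s): [2.57, 2.57, 3.14, 3.14, 3.14, 3.14].

### API

Orientations are given as [roll, pitch, yaw] about the fixed x, y, z axes, in that order (R = Rz(yaw) Ry(pitch) Rx(roll)).
In Python, from cell import bot gives the robot as it stands.
- The arm moves only by the tool send_rows, never from a script. Its argument "commands" is a list of rows, each a list of 7 numbers: the opening, from 0 (shut) to 1 (fully open), then the shift along the world's x, y, z in mm, then the turn, a rotation vector about the world's x, y, z in rad. In form: [[jaw, dx, dy, dz, ax, ay, az], ...]. A call has 1 to 10 rows; each row shifts and turns the commanded pose from where the row before left it; what a row does not reach is not made up. A row lasts 1/10 s, in which the tool goes at most 50 mm and 8.59 degrees, less where a joint would pass 70% of its speed; a pose out of reach is approached as far as the arm can. A call is refused whole if a number of a shift passes 50 or a number of a turn 0.15, either way. A call with a gripper value outside its range is refused whole. The fingers move at their own pace and stop on an object; the grip force is fixed at half the most. Time passes only in rows, so rows that do not move let the fingers close. It gives the time, the measured TCP pose, the force, the opening and the grip force at its end, in the units of the state.
- bot.sense(): the state, without advancing time (a new reading comes with each control period).
- bot.camera(name): name is "side" or "top"; returns a dict with "image" (384x512x3 uint8, red, green, blue), "vfov" (degrees; the focal length in pixels is half the picture's height over the tangent of half this angle, whatever the lens; pixels are square), "cx", "cy" (the principal point, pixels), "extrinsics" (4x4, takes a point from camera to world coordinates). Camera axes: x right, y down, z forward; pixel columns grow to the right and rows downward; lengths in m; the calibration is good to about 2 mm. A picture is of the moment at which its call begins. There is no depth.
- bot.close_job(): hands the job in; it is judged then, once.
The state is a dict: "clock": time; "q": joint angles; "dq": joint speeds; "tau": joint torques, N m; "tcp_pos": TCP position; "tool_rot": TCP orientation; "contact_force": force on the tool from outside, world axes, zero at the start; "moment": the same for the moment, N m; "grip_width": finger opening in m; "finger_force": force on a finger pad.
Only numpy, scipy, OpenCV 4.12 (cv2) and the standard library are available. Lean on these libraries where they do the work, as an engineer would, in place of code of your own. Each camera call takes 0.05 s, during which the arm holds its last target. There are 200 camera calls.

## Working session

There is one attempt and no reset: what is moved stays moved. The work goes in short steps, Python scripts to look and compute and a tool call to move; the robot and the scene stay as the last step left them, time stands still between calls to the robot, and variables do not carry over. Pictures are saved under pics/ and viewed, at most 10 in all, crops included, and the job is handed in when it is done.

Besides the shell and the picture viewer there is one more tool, called after "Request:" by a JSON object that holds its "method" and its "body", one argument or row to a line. send_rows: Moves the arm, as the interface text tells. Its arguments: {"type":"object","properties":{"commands":{"type":"array","items":{"type":"array","items":{"type":"number"}}}},"required":["commands"]}

```bash
mkdir -p pics; cat > h.py <<'E'
import numpy as np, cv2
from cell import bot
def snap(n,f):
    c=bot.camera(n); cv2.imwrite(f,c["image"][:,:,::-1]); return c
def K(c):
    f=c["image"].shape[0]/2/np.tan(np.radians(c["vfov"]/2)); return f
def ray(c,u,v):
    f=K(c); E=np.array(c["extrinsics"]); d=E[:3,:3]@np.array([(u-c["cx"])/f,(v-c["cy"])/f,1]); return E[:3,3],d
def atz(c,u,v,z):
    o,d=ray(c,u,v); return o+d*(z-o[2])/d[2]
def proj(c,p):
    E=np.array(c["extrinsics"]); q=E[:3,:3].T@(np.array(p)-E[:3,3]); f=K(c); return c["cx"]+f*q[0]/q[2], c["cy"]+f*q[1]/q[2]
def tri(c1,uv1,c2,uv2):
    o1,d1=ray(c1,*uv1);o2,d2=ray(c2,*uv2)
    s=np.linalg.lstsq(np.c_[d1,-d2],o2-o1,rcond=None)[0]
    a=o1+s[0]*d1;b=o2+s[1]*d2
    return (a+b)/2,np.linalg.norm(a-b)
E
python3 - <<'E'
from h import *
import pickle
cs={}
for n in("top","side"):
    c=snap(n,f"pics/{n}0.png"); cs[n]=c; print(n,c["vfov"],c["cx"],c["cy"],np.round(c["extrinsics"],3).tolist())
pickle.dump(cs,open("c0.pkl","wb"))
for n in cs: cv2.imwrite(f"pics/{n}0b.png",cv2.resize(cs[n]["image"][:,:,::-1],(768,576),interpolation=cv2.INTER_CUBIC))
print(bot.sense())
E
```

```text
top 48.34910297308366 255.66702217760422 191.03460705503704 [[-0.017, -0.99, 0.139, 0.433], [-1.0, 0.016, -0.012, -0.015], [0.009, -0.139, -0.99, 1.407], [0.0, 0.0, 0.0, 1.0]]
side 42.60010701746579 255.36829088274794 198.8724208755305 [[-0.869, -0.239, 0.433, -0.012], [-0.494, 0.453, -0.742, 1.035], [-0.019, -0.859, -0.512, 0.936], [0.0, 0.0, 0.0, 1.0]]
{'clock': 0.1, 'q': array([-1.21691129e+00,  2.64694325e-01,  1.60519483e+00,  7.79133693e-06,
        1.27371506e+00, -3.69146303e-02]), 'dq': array([ 7.86726640e-04, -2.81560611e-03, -3.90422425e-03, -5.63013475e-04,
        3.04685662e-05,  2.79263541e-04]), 'tau': array([ 3.05771391e-04, -5.03619003e+01, -3.58071506e+01,  7.31151598e-02,
        2.33401236e-02, -4.23265988e-05]), 'tcp_pos': array([ 0.25690025, -0.62352271,  0.2375244 ]), 'tool_rot': array([-3.13958274e+00, -8.16793877e-05,  3.90797297e-01]), 'contact_force': array([ 0.51086772, -0.36483284,  0.29345101]), 'moment': array([-0.00385608,  0.02372078,  0.02507083]), 'finger_force': 0.0, 'grip_width': 0.08771808171453419}
```

View pics/top0b.png

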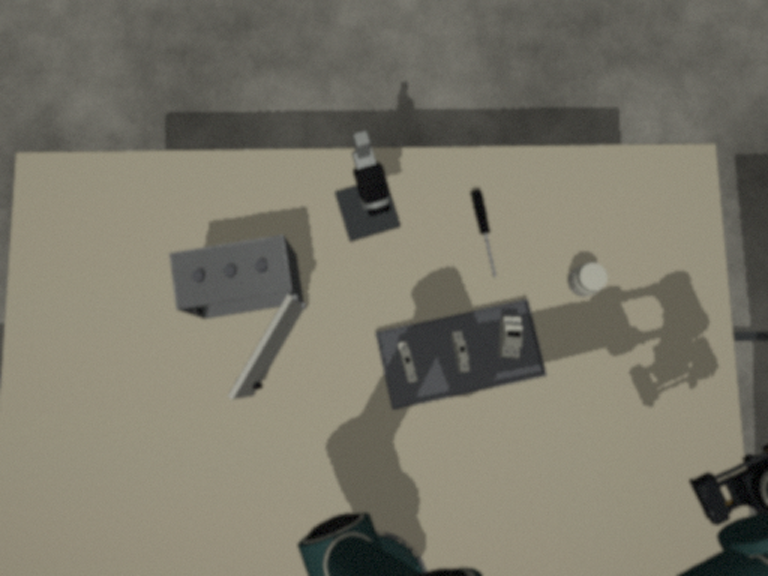

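View pics/side0b.png

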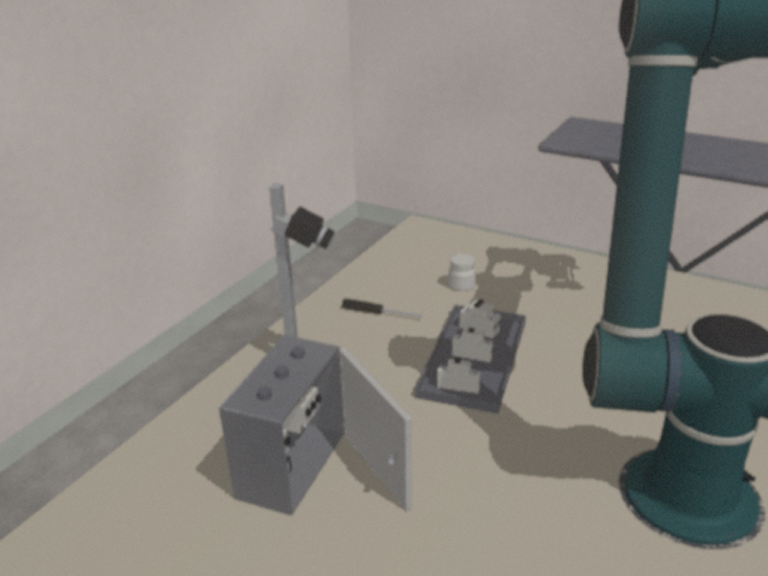

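```bash
python3 - <<'E'
import pickle
from h import *
cs=pickle.load(open("c0.pkl","rb"))
def crop(n,x0,x1,y0,y1,s,f):
    im=cs[n]["image"][y0:y1,x0:x1,::-1]; im=cv2.convertScaleAbs(im,alpha=1.5,beta=0)
    cv2.imwrite(f,cv2.resize(im,None,fx=s,fy=s,interpolation=cv2.INTER_CUBIC))
crop("top",108,374,80,280,3,"pics/tc.png"); crop("side",145,355,115,345,2.6,"pics/sc.png")
E
```

```text
(no output)
```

View pics/tc.png

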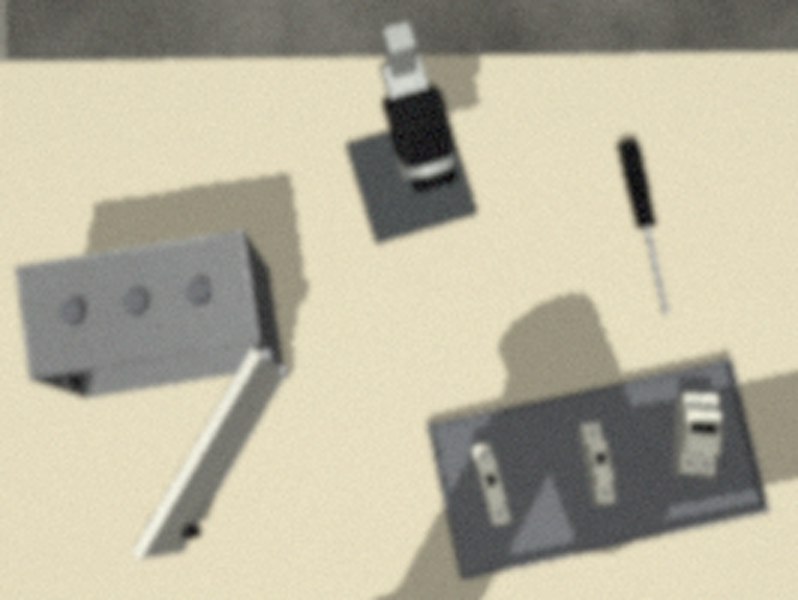

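View pics/sc.png

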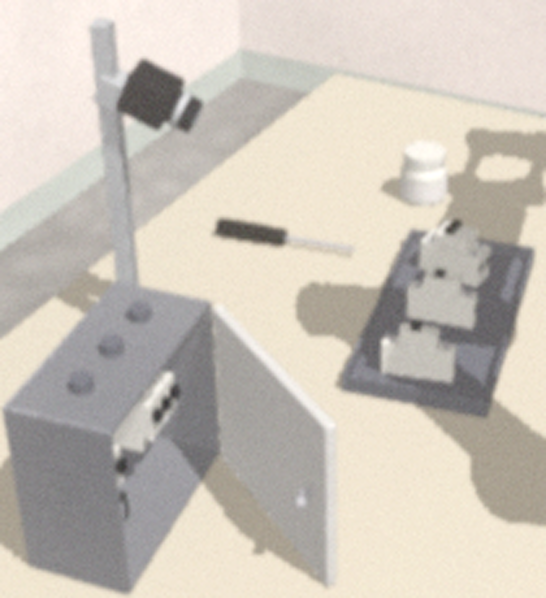

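```bash
cat > m.py <<'E'
import pickle
from h import *
from scipy.optimize import minimize, least_squares
cs=pickle.load(open("c0.pkl","rb")); T,S=cs["top"],cs["side"]
t=lambda u,v:((u+.5)/3-.5+108,(v+.5)/3-.5+80)
s=lambda u,v:((u+.5)/2.6-.5+145,(v+.5)/2.6-.5+115)
r=lambda a:np.round(a,4)
if __name__=="__main__":
    for n,p in dict(BL=(15,267),BR=(245,232),FR=(262,347),FL=(30,380)).items(): print("panel",n,r(atz(T,*t(*p),.2)))
    for n,p in dict(BL=(119,286),BR=(210,303),FL=(8,408),FR_=(112,430)).items(): print("panel side",n,r(atz(S,*s(*p),.2)))
    print("door hinge/edge top",[r(atz(T,*t(*p),.2)) for p in((272,352),(148,555))], "side edge",r(atz(S,*s(333,425),.2)),r(atz(S,*s(217,305),.2)))
    print("tray",[r(atz(T,*t(*p),.024))[:2] for p in((430,420),(728,352),(766,509),(462,577))])
    print("foot",[r(atz(T,*t(*p),.012))[:2] for p in((348,143),(475,212),(378,242))])
    print("coltop",r(atz(T,*t(398,32),.412)),r(atz(S,*s(104,22),.412)))
    print("lens",tri(T,t(435,181),S,s(192,115)))
    print("driver tip/handle",r(atz(T,*t(664,310),.01)),r(atz(T,*t(628,140),.01)),"jar",r(atz(T,(592*2/3),(277*2/3),.075)))
    # double breaker fit, top view silhouette
    im=T["image"].astype(float).mean(2); x0,x1,y0,y1=325,358,204,244
    k=8; g=cv2.resize(im[y0:y1,x0:x1],None,fx=k,fy=k,interpolation=cv2.INTER_CUBIC)
    def mask(p):
        x,y,a=p; R=np.array([[np.cos(a),-np.sin(a)],[np.sin(a),np.cos(a)]]); m=np.zeros(g.shape,np.uint8)
        for L,zl,zh in((85,4,48),(45,48,68)):
            P=[]
            for i in(-1,1):
                for j in(-1,1):
                    q=R@[i*L/2e3,j*.018]+[x,y]
                    P+=[proj(T,[*q,z/1e3]) for z in(zl,zh)]
            P=(np.array(P)-[x0,y0]+.5)*k-.5
            cv2.fillConvexPoly(m,cv2.convexHull(P.astype(np.float32)).round().astype(np.int32),1)
        return m
    lo,hi=np.percentile(g,20),np.percentile(g,96); b=(g>(lo+hi)/2).astype(np.uint8)
    cost=lambda p:-(mask(p)&b).sum()/(mask(p)|b).sum()
    c=atz(T,*t(701,432),.05); best=None
    for a in np.radians(np.arange(-30,31,10)):
        o=minimize(cost,[c[0],c[1],a],method="Nelder-Mead",options=dict(initial_simplex=[[c[0],c[1],a],[c[0]+.01,c[1],a],[c[0],c[1]+.01,a],[c[0],c[1],a+.15]]))
        if best is None or o.fun<best.fun:best=o
    print("breaker",best.x,best.fun)
    vis=cv2.cvtColor(np.clip(g*1.3,0,255).astype(np.uint8),cv2.COLOR_GRAY2BGR)
    for mm,col in((mask(best.x),(0,0,255)),(b,(0,255,0))): cv2.drawContours(vis,cv2.findContours(mm,0,2)[0],-1,col,1)
    cv2.imwrite("pics/fit.png",vis)
E
python3 m.py
```

```text
panel BL [0.6734 0.3784 0.2   ]
panel BR [0.7041 0.1596 0.2   ]
panel FR [0.5926 0.143  0.2   ]
panel FL [0.5648 0.3612 0.2   ]
panel side BL [0.6989 0.168  0.2   ]
panel side BR [0.5987 0.1497 0.2   ]
panel side FL [0.6702 0.3773 0.2   ]
panel side FR_ [0.5687 0.3572 0.2   ]
door hinge/edge top [array([0.5877, 0.1336, 0.2   ]), array([0.4002, 0.2479, 0.2   ])] side edge [0.4001 0.2587 0.2   ] [0.5905 0.1494 0.2   ]
tray [array([ 0.5337, -0.0149]), array([ 0.6024, -0.3403]), array([ 0.4325, -0.3729]), array([ 0.3667, -0.0462])]
foot [array([0.8465, 0.0721]), array([ 0.7653, -0.0686]), array([0.7329, 0.0396])]
coltop [0.8199 0.0059 0.412 ] [0.8147 0.0056 0.412 ]
lens (array([ 0.7243236 , -0.02207672,  0.30796084]), np.float64(0.0026096946044583433))
driver tip/handle [ 0.6519 -0.2751  0.01  ] [ 0.8461 -0.2425  0.01  ] jar [ 0.6331 -0.4706  0.075 ]
breaker [ 0.51325392 -0.24925523 -0.26666667] 0.0m.py:32: RuntimeWarning: overflow encountered in scalar negative
  cost=lambda p:-(mask(p)&b).sum()/(mask(p)|b).sum()
```

View pics/fit.png

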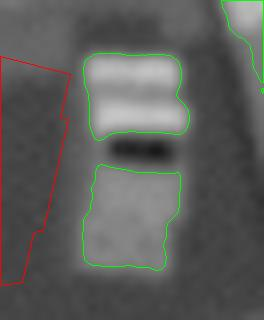

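Request:
{"method": "send_rows", "body": {
  "commands": [
    [0,19,37,0,0,0,0.064],
    [0,19,37,0,0,0,0.064],
    [0,19,37,0,0,0,0.064],
    [0,19,37,0,0,0,0.064],
    [0,19,37,0,0,0,0.064],
    [0,19,37,0,0,0,0.064],
    [0,19,37,0,0,0,0.064],
    [0,19,37,0,0,0,0.064],
    [0,19,37,0,0,0,0.064],
    [0,19,37,0,0,0,0.064]
  ]
}}

```text
clock: 1.1
tcp_pos: [0.4473, -0.2524, 0.2384]
tool_rot: [-3.141, -0.0, 1.033]
contact_force: [1.0, -0.0, 0.6]
grip_width: 0.0103
finger_force: 0.0
```

```bash
python3 - <<'E'
s=open('m.py').read()
s=s.replace("cost=lambda p:-(mask(p)&b).sum()/(mask(p)|b).sum()","cost=lambda p:-float((mask(p)&b).sum())/float((mask(p)|b).sum())")
s=s.replace("b=(g>(lo+hi)/2).astype(np.uint8)","b=(g>(lo+np.percentile(g[170:260,100:160],50))/2).astype(np.uint8); b[:45]=0; b[:,205:]=0; b[280:]=0; b=cv2.morphologyEx(cv2.copyMakeBorder(b,60,60,60,60,0),cv2.MORPH_CLOSE,np.ones((45,9),np.uint8))[60:-60,60:-60]")
open('m.py','w').write(s)
E
python3 m.py | tail -1
```

```text
breaker [ 0.51487643 -0.30299112 -0.1177609 ] -0.8300431718386775
```

View pics/fit.png

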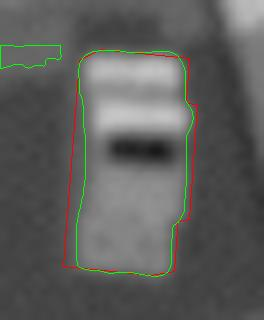

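Request:
{"method": "send_rows", "body": {
  "commands": [
    [0,-4,44,0,0,0,0],
    [0,-4,44,0,0,0,0],
    [0,-4,44,0,0,0,0],
    [0,-4,44,0,0,0,0],
    [0,-4,44,0,0,0,0],
    [0,-4,44,0,0,0,0],
    [0,-4,44,0,0,0,0],
    [0,-4,44,0,0,0,0],
    [0,-4,44,0,0,0,0],
    [0,-1,44,0,0,0,0]
  ]
}}

```text
clock: 2.1
tcp_pos: [0.4091, 0.1875, 0.2385]
tool_rot: [3.142, 0.0, 1.031]
contact_force: [1.0, -0.2, 0.1]
grip_width: 0.0005
finger_force: 0.0
```

```bash
sed -i 's/b\[:45\]=0;/b[:45]=0; b[:,:66]=0;/' m.py; python3 m.py | tail -1; cat >> m.py <<'E'
    o=minimize(cost,[best.x[0],best.x[1],.05],method="Nelder-Mead",options=dict(initial_simplex=[best.x,best.x+[.003,0,0],best.x+[0,.003,0],best.x+[0,0,.1]])); print(o.x,o.fun)
    for a in(-.15,-.1,-.05,0,.05,.1): 
        o=minimize(lambda q:cost([*q,a]),best.x[:2],method="Nelder-Mead",options=dict(initial_simplex=[best.x[:2],best.x[:2]+[.004,0],best.x[:2]+[0,.004]])); print(a,o.x,o.fun)
E
python3 m.py | tail -7
```

```text
breaker [ 0.51498314 -0.30255053 -0.11890713] -0.8686252557618809
[ 0.51495987 -0.30253284 -0.11936135] -0.8686740011580776
-0.15 [ 0.51504302 -0.30209709] -0.8652629955267623
-0.1 [ 0.51502118 -0.30334279] -0.86825838355741
-0.05 [ 0.51508552 -0.30427363] -0.8610099306008205
0 [ 0.51547271 -0.30436052] -0.8470709225260913
0.05 [ 0.51526513 -0.30348589] -0.8200405923475907
0.1 [ 0.51577807 -0.30305444] -0.7880716294213408
```

Request:
{"method": "send_rows", "body": {
  "commands": [
    [0,0,0,-37,0,0,0],
    [0,0,0,-37,0,0,0],
    [0,0,0,0,0,0,0]
  ]
}}

```text
clock: 2.4
tcp_pos: [0.4055, 0.1847, 0.1594]
tool_rot: [-3.135, 0.009, 1.032]
contact_force: [0.5, -0.1, -0.3]
grip_width: 0.0006
finger_force: 0.0
```

```bash
python3 - <<'E'
import numpy as np
h=np.array([588,141.]);
def P(a,m,r=180):
    th=a+.14; return h+r*np.array([-np.sin(th),np.cos(th)])+m*np.array([-np.cos(th),-np.sin(th)])
p=np.array([409,188.5])
print(P(.89,9)-p,P(.89,9))
q=P(.89,9); 
for a in np.arange(.84,-.03,-.05):
    n=P(a,9); print(round(a,2),np.round(n-q,1),np.round(n)); q=n
E
```

```text
[20.05281234 37.45170119] [429.05281234 225.95170119]
0.84 [4.4 7.8] [433. 234.]
0.79 [4.8 7.6] [438. 241.]
0.74 [5.2 7.4] [444. 249.]
0.69 [5.6 7.1] [449. 256.]
0.64 [5.9 6.8] [455. 263.]
0.59 [6.2 6.5] [461. 269.]
0.54 [6.6 6.2] [468. 275.]
0.49 [6.9 5.8] [475. 281.]
0.44 [7.1 5.5] [482. 287.]
0.39 [7.4 5.1] [489. 292.]
0.34 [7.7 4.7] [497. 297.]
0.29 [7.9 4.4] [505. 301.]
0.24 [8.1 4. ] [513. 305.]
0.19 [8.3 3.5] [521. 308.]
0.14 [8.4 3.1] [530. 312.]
0.09 [8.6 2.7] [538. 314.]
0.04 [8.7 2.3] [547. 316.]
-0.01 [8.8 1.8] [556. 318.]
```

Request:
{"method": "send_rows", "body": {
  "commands": [
    [0,5,9.5,0,0,0,0],
    [0,5,9.5,0,0,0,0],
    [0,5,9.5,0,0,0,0],
    [0,5,9,0,0,0,0],
    [0,4.4,7.8,0,0,0,-0.05],
    [0,4.8,7.6,0,0,0,-0.05],
    [0,5.2,7.4,0,0,0,-0.05],
    [0,5.6,7.1,0,0,0,-0.05],
    [0,5.9,6.8,0,0,0,-0.05],
    [0,6.2,6.5,0,0,0,-0.05]
  ]
}}

```text
clock: 3.4
tcp_pos: [0.4632, 0.2676, 0.1655]
tool_rot: [3.141, -0.001, 0.729]
contact_force: [0.3, -0.5, 0.2]
grip_width: 0.0001
finger_force: 0.2
```

Request:
{"method": "send_rows", "body": {
  "commands": [
    [0,6.6,6.2,0,0,0,-0.05],
    [0,6.9,5.8,0,0,0,-0.05],
    [0,7.1,5.5,0,0,0,-0.05],
    [0,7.4,5.1,0,0,0,-0.05],
    [0,7.7,4.7,0,0,0,-0.05]
  ]
}}

```text
clock: 3.9
tcp_pos: [0.4988, 0.295, 0.1655]
tool_rot: [-3.141, -0.001, 0.479]
contact_force: [0.7, -0.4, 1.0]
grip_width: 0.0002
finger_force: 0.3
```

```bash
python3 - <<'E'
from h import *
c=snap("top","pics/t1.png"); im=c["image"][110:280,90:290,::-1]
im=cv2.convertScaleAbs(im,alpha=1.5)
a=cv2.resize(im,None,fx=2,fy=2,interpolation=cv2.INTER_CUBIC)
c=snap("side","pics/s1.png"); b=cv2.convertScaleAbs(c["image"][175:345,120:320,::-1],alpha=1.5)
b=cv2.resize(b,None,fx=2,fy=2,interpolation=cv2.INTER_CUBIC)
cv2.imwrite("pics/ts1.png",np.hstack([a,b]))
s=bot.sense(); print(s["tcp_pos"],s["tool_rot"],s["contact_force"])
E
```

```text
[0.49948552 0.29513656 0.16551738] [-3.14149658e+00 -2.01900513e-03  4.80762694e-01] [ 0.24628564 -0.12368638 -0.16212753]
```

View pics/ts1.png

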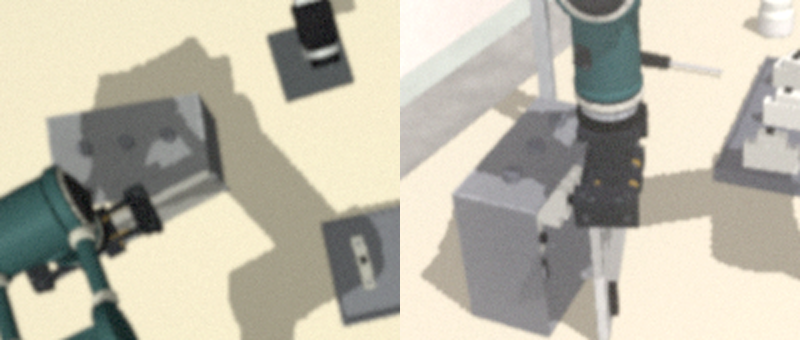

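Request:
{"method": "send_rows", "body": {
  "commands": [
    [0,7.9,4.4,0,0,0,-0.05],
    [0,8.1,4.0,0,0,0,-0.05],
    [0,8.3,3.5,0,0,0,-0.05],
    [0,8.4,3.1,0,0,0,-0.05],
    [0,4.3,1.4,0,0,0,-0.025],
    [0,4.3,1.3,0,0,0,-0.025]
  ]
}}

```text
clock: 4.6
tcp_pos: [0.5372, 0.3114, 0.165]
tool_rot: [3.142, 0.005, 0.23]
contact_force: [-15.1, -3.8, 10.2]
grip_width: 0.0005
finger_force: 8.1
```

Request:
{"method": "send_rows", "body": {
  "commands": [
    [0,4.3,1.2,0,0,0,-0.025],
    [0,4.3,1.1,0,0,0,-0.025],
    [0,4.3,0.9,0,0,0,-0.025]
  ]
}}

```text
clock: 4.9
tcp_pos: [0.5517, 0.3149, 0.165]
tool_rot: [-3.141, 0.001, 0.155]
contact_force: [-15.5, -1.8, 7.2]
grip_width: 0.0004
finger_force: 9.3
```

Request:
{"method": "send_rows", "body": {
  "commands": [
    [0,2,0.4,0,0,0,-0.012],
    [0,0,0,0,0,0,0]
  ]
}}

```text
clock: 5.1
tcp_pos: [0.5514, 0.315, 0.1649]
tool_rot: [3.141, 0.006, 0.144]
contact_force: [-9.8, -2.0, 6.3]
grip_width: 0.0008
finger_force: 5.5
```

Request:
{"method": "send_rows", "body": {
  "commands": [
    [0,2,0.3,0,0,0,0],
    [0,0,0,0,0,0,0]
  ]
}}

```text
clock: 5.3
tcp_pos: [0.5514, 0.315, 0.1649]
tool_rot: [3.141, 0.01, 0.144]
contact_force: [-17.4, -2.8, 10.6]
grip_width: 0.0
finger_force: 8.6
```

Request:
{"method": "send_rows", "body": {
  "commands": [
    [0,2,0.3,0,0,0,0],
    [0,0,0,0,0,0,0]
  ]
}}

```text
clock: 5.5
tcp_pos: [0.5514, 0.315, 0.1649]
tool_rot: [3.14, 0.015, 0.144]
contact_force: [-23.3, -4.6, 14.1]
grip_width: 0.0007
finger_force: 11.8
```

Request:
{"method": "send_rows", "body": {
  "commands": [
    [0,-20,-3,0,0,0,0],
    [0,-30,-5,20,0,0,0],
    [0,-30,-15,40,0,0,0],
    [0,-20,-40,15,0,0,0],
    [0,0,-50,0,0,0,0],
    [0,0,-50,0,0,0,0],
    [0,0,-50,0,0,0,0]
  ]
}}

```text
clock: 6.2
tcp_pos: [0.4596, 0.102, 0.2389]
tool_rot: [3.141, -0.003, 0.145]
contact_force: [0.9, -0.3, 0.1]
grip_width: 0.0005
finger_force: 0.0
```

```bash
python3 - <<'E'
from h import *
c=snap("top","pics/t2.png"); im=c["image"][130:260,100:230,::-1]
im=cv2.convertScaleAbs(im,alpha=1.5)
a=cv2.resize(im,None,fx=3,fy=3,interpolation=cv2.INTER_CUBIC)
c=snap("side","pics/s2.png"); b=cv2.convertScaleAbs(c["image"][215:345,130:260,::-1],alpha=1.5)
b=cv2.resize(b,None,fx=3,fy=3,interpolation=cv2.INTER_CUBIC)
cv2.imwrite("pics/ts2.png",np.hstack([a,b]))
E
```

```text
(no output)
```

View pics/ts2.png

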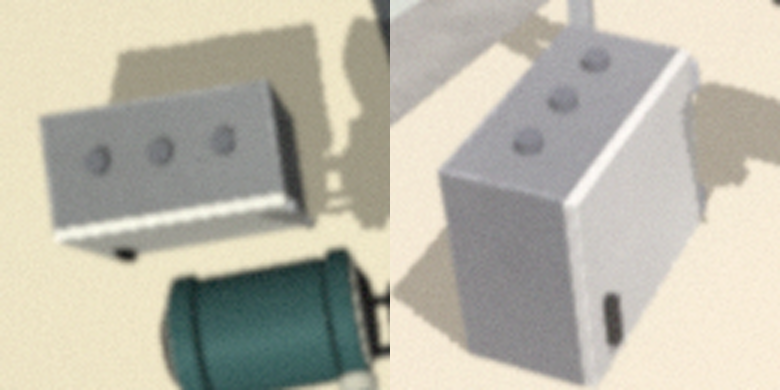

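Request:
{"method": "send_rows", "body": {
  "commands": [
    [0.75,5.5,-40.5,0,0,0,-0.0255],
    [0.75,5.5,-40.5,0,0,0,-0.0255],
    [0.75,5.5,-40.5,0,0,0,-0.0255],
    [0.75,5.5,-40.5,0,0,0,-0.0255],
    [0.75,5.5,-40.5,0,0,0,-0.0255],
    [0.75,5.5,-40.5,-10,0,0,-0.0255],
    [0.75,5.5,-40.5,-20,0,0,-0.0255],
    [0.75,5.5,-40.5,-20,0,0,-0.0255],
    [0.75,5.5,-40.5,-20,0,0,-0.0255],
    [0.75,5.5,-40.5,-20,0,0,-0.0255]
  ]
}}

```text
clock: 7.3
tcp_pos: [0.5154, -0.303, 0.1473]
tool_rot: [3.141, -0.001, -0.112]
contact_force: [1.1, -0.0, 0.5]
grip_width: 0.0663
finger_force: 0.0
```

Request:
{"method": "send_rows", "body": {
  "commands": [
    [0.75,0,0,0,0,0,0],
    [0.75,0,0,0,0,0,0]
  ]
}}

```text
clock: 7.5
tcp_pos: [0.5144, -0.3017, 0.1469]
tool_rot: [-3.14, 0.002, -0.113]
contact_force: [0.3, 0.5, -0.4]
grip_width: 0.0662
finger_force: 0.0
```

```bash
python3 - <<'E'
from h import *
a=snap("top","pics/t3.png")["image"][160:290,270:400,::-1]
b=snap("side","pics/s3.png")["image"][130:260,250:380,::-1]
cv2.imwrite("pics/ts3.png",cv2.convertScaleAbs(np.hstack([cv2.resize(x,None,fx=3,fy=3,interpolation=cv2.INTER_CUBIC) for x in(a,b)]),alpha=1.5))
s=bot.sense(); print(s["tcp_pos"],s["tool_rot"],s["grip_width"])
E
```

```text
[ 0.51500831 -0.30073144  0.14851179] [-3.14143607e+00 -6.72355627e-04 -1.10426973e-01] 0.06632739387581996
```

View pics/ts3.png

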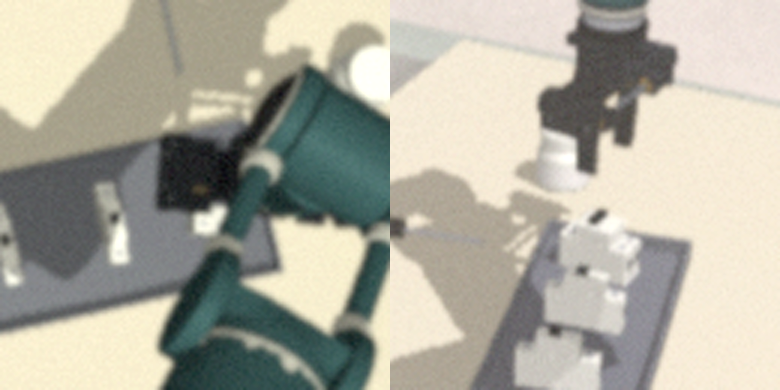

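```bash
python3 - <<'E'
from m import *
for p in((.515,-.303,.076),(.515,-.303,.068)):
    u=np.array(proj(S,p)); print(u,(u-[250,130]+.5)*3+[390,0])
a=-.11; 
for i,j in((-1,1),(1,1),(-1,-1),(1,-1)):
    q=np.array([.515+i*.0425*np.cos(a)-j*.018*np.sin(a),-.303+i*.0425*np.sin(a)+j*.018*np.cos(a),.048]); u=np.array(proj(S,q)); print(i,j,(u-[250,130]+.5)*3+[390,0])
E
```

```text
[320.58903456 200.80497867] [603.26710369 213.914936  ]
[320.47423299 202.83229856] [602.92269896 219.99689568]
-1 1 [627.59363316 253.48828342]
1 1 [561.5532381  230.92609563]
-1 -1 [643.03909297 239.26378128]
1 -1 [577.56499942 217.39144951]
```

Request:
{"method": "send_rows", "body": {
  "commands": [
    [0.75,0,0,-40,0,0,0],
    [0.75,0,0,-40,0,0,0],
    [0.75,0,0,-22,0,0,0],
    [0.75,0,0,-11,0,0,0],
    [0.75,0,0,-9,0,0,0],
    [0.75,0,0,0,0,0,0]
  ]
}}

```text
clock: 8.2
tcp_pos: [0.5148, -0.301, 0.0263]
tool_rot: [3.142, -0.0, -0.11]
contact_force: [0.0, -0.5, 0.1]
grip_width: 0.0661
finger_force: 0.0
```

Request:
{"method": "send_rows", "body": {
  "commands": [
    [0,0,0,0,0,0,0],
    [0,0,0,0,0,0,0],
    [0,0,0,0,0,0,0],
    [0,0,0,0,0,0,0],
    [0,0,0,0,0,0,0]
  ]
}}

```text
clock: 8.7
tcp_pos: [0.515, -0.3017, 0.0269]
tool_rot: [3.142, -0.001, -0.111]
contact_force: [-0.2, 0.8, 4.1]
grip_width: 0.0356
finger_force: 29.9
```

Request:
{"method": "send_rows", "body": {
  "commands": [
    [0,0,0,15,0,0,0],
    [0,0,0,30,0,0,0],
    [0,0,0,40,0,0,0],
    [0,0,0,40,0,0,0],
    [0,0,0,40,0,0,0],
    [0,0,0,35,0,0,0],
    [0,0,0,15,0,0,0],
    [0,0,0,0,0,0,0],
    [0,0,0,0,0,0,0]
  ]
}}

```text
clock: 9.6
tcp_pos: [0.5135, -0.3011, 0.2394]
tool_rot: [-3.141, 0.002, -0.111]
contact_force: [0.0, 0.8, -3.4]
grip_width: 0.0359
finger_force: 29.9
```

Request:
{"method": "send_rows", "body": {
  "commands": [
    [0,5,16,0,0,0,0.035],
    [0,9,30,0,0,0,0.05],
    [0,9,30,0,0,0,0.05],
    [0,9,30,0,0,0,0.05],
    [0,9,30,0,0,0,0.05],
    [0,9,30,0,0,0,0.05],
    [0,9,30,0,0,0,0.05],
    [0,9,30,0,0,0,0.04],
    [0,5,20,0,0,0,0.02],
    [0,0,0,0,0,0,0]
  ]
}}

```text
clock: 10.6
tcp_pos: [0.5864, -0.0518, 0.2381]
tool_rot: [-3.138, 0.004, 0.289]
contact_force: [-0.2, -0.5, -2.4]
grip_width: 0.0355
finger_force: 29.9
```

Request:
{"method": "send_rows", "body": {
  "commands": [
    [0,2,0,0,0.01,-0.035,0],
    [0,2,0,0,0.016,-0.055,0],
    [0,2,0,0,0.016,-0.055,0],
    [0,2,0,0,0.016,-0.055,0],
    [0,2,0,0,0.016,-0.055,0],
    [0,2,0,0,0.016,-0.055,0],
    [0,2,0,0,0.016,-0.055,0],
    [0,1,0,0,0.016,-0.054,0],
    [0,0,0,0,0,0,0],
    [0,0,0,0,0,0,0]
  ]
}}

```text
clock: 11.6
tcp_pos: [0.6011, -0.0557, 0.2393]
tool_rot: [-3.14, -0.433, 0.283]
contact_force: [0.3, 0.4, -1.5]
grip_width: 0.0359
finger_force: 29.9
```

```bash
cat > g.py <<'E'
from h import *
from scipy.spatial.transform import Rotation as R
s=bot.sense(); M=R.from_euler("xyz",s["tool_rot"]).as_matrix(); p=s["tcp_pos"]
a=.284;e=np.radians(25); F=np.array([.607,-.0565,.251])
B=np.c_[[np.cos(e)*np.cos(a),np.cos(e)*np.sin(a),np.sin(e)],[-np.sin(a),np.cos(a),0],[-np.sin(e)*np.cos(a),-np.sin(e)*np.sin(a),np.cos(e)]]
Bm=M@np.diag([1,-1,-1]); mid=p-.0115*M[:,2]
print("tcp",p,"mid",mid,"err mm",(F-mid)*1e3,"rotvec to go",R.from_matrix(B@Bm.T).as_rotvec(),s["contact_force"],s["finger_force"],s["clock"])
def show(c,o,R_,col,img):
    for L,zl,zh in((85,-34,10),(45,10,30)):
        P=np.array([[i*L/2e3,j*.018,z/1e3] for i in(-1,1) for j in(-1,1) for z in(zl,zh)])@R_.T+o
        P=np.array([proj(c,q) for q in P])
        for i in range(8):
            for k in(1,2,4):
                if i^k>i: cv2.line(img,*[tuple(int(round(v)) for v in ((P[m]+.5)*3)) for m in(i,i^k)],col,1)
out=[]
for n,x0,y0 in(("top",185,60),("side",150,100)):
    c=snap(n,f"pics/{n}_{s['clock']:.1f}.png"); im=cv2.convertScaleAbs(cv2.resize(c["image"][:,:,::-1],None,fx=3,fy=3,interpolation=cv2.INTER_CUBIC),alpha=1.5)
    if n=="side": show(c,mid,Bm,(0,0,255),im)
    lens=F+.135*B[:,0]
    for d,col in((0,(255,0,0)),(-.135,(0,200,0))):
        u=proj(c,lens+d*B[:,0]); cv2.circle(im,tuple(int(round((v+.5)*3)) for v in u),3,col,-1)
    out.append(im[y0*3:y0*3+420,x0*3:x0*3+390])
cv2.imwrite("pics/g.png",np.hstack(out))
E
python3 g.py
```

```text
tcp [ 0.60106566 -0.05570301  0.23931704] mid [ 0.5964381  -0.05706114  0.24975692] err mm [10.56190278  0.56113737  1.24307546] rotvec to go [ 3.15304336e-05 -3.72361538e-03  7.18779372e-04] [ 0.25266599  0.4340784  -1.54843536] 29.90964463839191 11.6
```

View pics/g.png

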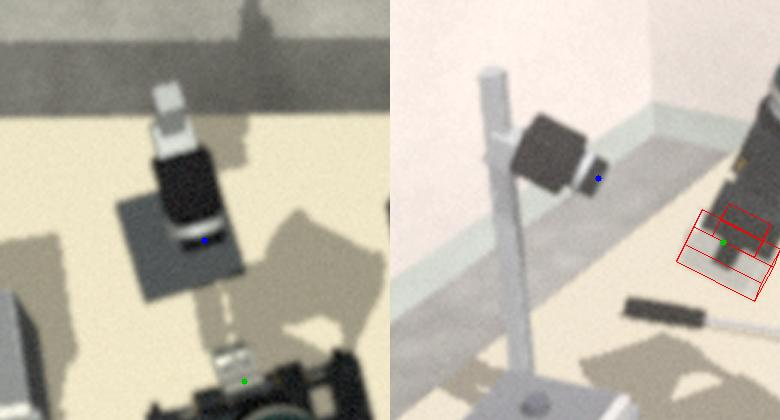

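Request:
{"method": "send_rows", "body": {
  "commands": [
    [0,3,-0.5,0,0,0,0],
    [0,4,-0.5,0,0,0,0],
    [0,0,0,0,0,0,0],
    [0,0,0,0,0,0,0]
  ]
}}

```text
clock: 12.1
tcp_pos: [0.6097, -0.0565, 0.241]
tool_rot: [3.141, -0.436, 0.284]
contact_force: [0.2, 0.9, -2.9]
grip_width: 0.0357
finger_force: 29.9
```

```bash
cat >> g.py <<'E'
F2=F-.004*B[:,0]; print("err2",(F2-mid)*1e3)
c=bot.camera("top"); g=c["image"].astype(float).mean(2)
for q in((.0425,.018,.01),(.0425,-.018,.01),(.0425,.018,-.034),(.0425,-.018,-.034),(.0225,.018,.01),(.0225,-.018,.01)): print(q,np.round(proj(c,Bm@q+mid),1))
u,v=[int(round(x)) for x in proj(c,Bm@[.033,0,.01]+mid)]
print(v-7,u-14); print(g[v-7:v+8,u-14:u+15].astype(int))
E
python3 g.py
```

```text
tcp [ 0.60969391 -0.05649287  0.2410014 ] mid [ 0.60502986 -0.05785272  0.25142481] err mm [ 1.97013691  1.3527204  -0.42480819] rotvec to go [ 1.85980805e-04 -1.32308031e-04 -2.73103895e-07] [ 0.17876429  0.92288814 -2.88755514] 29.909595910503413 12.1
err2 [-1.50987593  0.33693916 -2.11528124]
(0.0425, 0.018, 0.01) [256.3 175.6]
(0.0425, -0.018, 0.01) [269.1 171.7]
(0.0425, 0.018, -0.034) [254.1 171.8]
(0.0425, -0.018, -0.034) [266.5 168. ]
(0.0225, 0.018, 0.01) [258.2 182.5]
(0.0225, -0.018, 0.01) [271.  178.6]
170 250
[[146 139 119 106  99 103 101  99 100  97 103 116 116 111  94  87  87  94
  100  98  98  97 101 101  97  99  99 100  99]
 [149 140 124 108 100  98  97  94  95  96  95 102 100  93  81  73  79  89
   95 100  99 100 100  97  99  99  99  99 101]
 [149 142 132 113 102  97  94  91  86  86  83  81  83  80  73  74  87  92
   93  97  98  99  98 100 101  99 101 101  99]
 [148 148 139 123 110  98  86  80  74  74  80  80  84  89  97 102 113 108
  102 100  97  98  99  99  99 101  97 102  98]
 [150 150 146 135 124 104  90  78  73  81  94 101 107 117 125 131 135 122
  112 104 103 
[... 543 characters left out ...]
128 120 120 113 103  96 100 103 103 105 102 104
  103 105 105 100  99  97  97  86  72  56  48]
 [150 148 151 149 150 143 128 111 107 101 100  97 101 106 104 103 104 103
  104  98  95  96  93  86  81  72  53  34  24]
 [150 151 152 150 148 146 132 112 105 106 103 104 102 103 100  97  98  98
   94  92  92  94  89  77  63  47  37  25  22]
 [150 148 149 149 151 146 135 119 107 105 102 102 101 102  94  93  92  93
   94  97  99  98  91  66  43  31  23  25  24]
 [148 147 150 146 148 146 138 119 101  98  98  97  96  96  96  97  99 102
  100 104 101  98  86  61  41  32  29  32  27]
 [149 149 145 143 141 136 125 111  95  91  93  95  97  97  99 101 102 100
  101  94  92  84  71  52  42  40  36  34  33]]
```

Request:
{"method": "send_rows", "body": {
  "commands": [
    [0,0,0,0,0,0,0],
    [0,0,0,0,0,0,0],
    [0,0,0,0,0,0,0],
    [0,0,0,0,0,0,0],
    [0,0,0,0,0,0,0]
  ]
}}

```text
clock: 12.75
tcp_pos: [0.6093, -0.0566, 0.241]
tool_rot: [3.141, -0.436, 0.284]
contact_force: [-0.8, -0.5, -2.3]
grip_width: 0.0356
finger_force: 29.9
```

```bash
python3 g.py | head -2; python3 -c "
from cell import bot
print(bot.close_job())"
```

```text
tcp [ 0.60933947 -0.05657642  0.24102002] mid [ 0.60467244 -0.05793493  0.25144227] err mm [ 2.32755692  1.43492532 -0.44226623] rotvec to go [0.00016036 0.00010891 0.00034514] [-0.83035917 -0.5497975  -2.30282235] 29.909567759532365 12.75
err2 [-1.15245592  0.41914407 -2.13273928]
the job is handed in; nothing more can be done
None
```

I handed the job in at about 13 s with the door pushed shut and the double breaker held still at the focus point, about 3 mm off by my own measurement; the hand-in returned no verdict.

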